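# Line up the turntable deck with the drift pin and drop in the thumb bolt

### The job

The round deck of the counter turntable has slipped a little around its spindle, so its two bolt holes no longer line up with the holes in the flange underneath. Take the tapered drift pin from the tool block and work it gently, without forcing, down through one deck hole into the flange until its collar sits on the deck; then fit the thumb bolt fully home through the other hole. Leave both standing in place and leave the jar, the coin dish, the tire gauge and the vent clip alone.

Things in the scene. Friction and masses are not known exactly. Their poses are not given: they have to be found in the camera images.
- drift: Steel drift pin, 80 mm, 90 g, point down in one hole of the block. Origin at its point, z up its axis. Flat tip 7 mm across, widening evenly to 12.4 mm at 22 mm up; straight shank to 40 mm; collar 20 mm across from 40 to 44 mm; slim plain handle 14 mm across from 44 to 80 mm (grip about 64 mm up). In the block only collar and handle show, top 86 mm above the counter.
- bolt: Steel thumb bolt, 64 mm, 80 g, point down in the other hole of the block. Origin at its point, z up its axis. Shank 11 mm across, 36 mm long, its lowest 4 mm narrowing to 7 mm; wide knurled round head 22 mm across from 36 to 64 mm (grip about 58 mm up). In the block its top is 74 mm above the counter: a wider, lower head than the drift's.
- block: Tool block, fixed, black rubber, 150 mm (its x) by 56 mm (its y), 46 mm high. Origin under its centre. Two holes, 14 mm across, at x = +40 and -40 mm; which holds the drift and which the bolt varies.
- stand: Turntable foot and spindle, fixed. Origin on the counter on the spindle axis, z up; carries flange and deck. Spindle cap rises 12 mm above the deck. The flange is a rigid bar that does not move, under the deck, seen only through the deck holes; its top is 9 mm below the deck's top face. It has two holes facing each other across the spindle, so lining up one pair lines up the other.
- deck: Turntable deck: chrome disc, 227 mm over its rim, 8 mm thick, three thin flat green tree fresheners stuck on it. Origin at its underside on the spindle axis; top face 53 mm above the counter; its two holes lie on its x axis. It turns about the spindle against stiff friction (0.25 N m, about 3 N at a hole) and stays where it is left.
- hole_a (a point): Centre of one deck hole at the deck's top face, 78 mm from the spindle; turns with the deck; z up, x away from the spindle. 14 mm across, right through. Beneath is a flange hole, also 14 mm, same radius, floor 43 mm below the deck top, but displaced along the circle about the spindle by 5 to 6 mm, which way and how far is unknown: find it by feel. The drift may go in either hole.
- hole_b (a point): Centre of the other deck hole, across the spindle from hole_a; same sizes, and the flange hole beneath is displaced as far, turned the same way about the spindle. Axes parallel to those of hole_a (x towards the spindle).
- jar: Bystander: squat amber glass scent jar, 66 mm across, 65 mm high, origin under its centre.
- dish: Bystander: white ceramic coin dish, 104 mm across, 28 mm high, origin under its centre.
- gauge: Bystander: matte black plastic tire gauge, about 130 mm long (its x), 42 mm wide and 19 mm high, lying flat, origin underneath near its middle.
- clip: Bystander: red vent clip freshener, about 57 by 26 mm and 12 mm high, lying flat, origin underneath.
Not all that is in view belongs to the job. Of the things that look like the block, take the one that is nearest to the robot's base at the start.

How it is judged (in metres and radians):
On the way, in this order (a step that is already met when the one before it is completed fails the run):
1. the drift pin is down through one deck hole into the flange, its collar on the deck (((horizontal distance between drift and hole_a below 0.005 m and z of drift in the frame of hole_a below -0.0375 m and angle between drift's own z axis and vertical below 0.12 rad) or (horizontal distance between drift and hole_b below 0.005 m and z of drift in the frame of hole_b below -0.0375 m and angle between drift's own z axis and vertical below 0.12 rad))), for 0.2 s.
2. the thumb bolt is fully home in the other hole, the drift still in place ((((horizontal distance between drift and hole_a below 0.005 m and z of drift in the frame of hole_a below -0.0375 m and angle between drift's own z axis and vertical below 0.12 rad) and (horizontal distance between bolt and hole_b below 0.005 m and z of bolt in the frame of hole_b below -0.0335 m and angle between bolt's own z axis and vertical below 0.12 rad)) or ((horizontal distance between drift and hole_b below 0.005 m and z of drift in the frame of hole_b below -0.0375 m and angle between drift's own z axis and vertical below 0.12 rad) and (horizontal distance between bolt and hole_a below 0.005 m and z of bolt in the frame of hole_a below -0.0335 m and angle between bolt's own z axis and vertical below 0.12 rad)))), for 0.2 s.
At the end, for the whole second after the job is handed in: The drift pin stands in one deck hole with its collar within 2.5 mm of the deck, the thumb bolt in the other with its head within 2.5 mm of the deck, each within 5 mm of its hole's centre at the point and within 0.12 rad of upright, both released and at rest ((((horizontal distance between drift and hole_a below 0.005 m and z of drift in the frame of hole_a below -0.0375 m and angle between drift's own z axis and vertical below 0.12 rad) and (horizontal distance between bolt and hole_b below 0.005 m and z of bolt in the frame of hole_b below -0.0335 m and angle between bolt's own z axis and vertical below 0.12 rad)) or ((horizontal distance between drift and hole_b below 0.005 m and z of drift in the frame of hole_b below -0.0375 m and angle between drift's own z axis and vertical below 0.12 rad) and (horizontal distance between bolt and hole_a below 0.005 m and z of bolt in the frame of hole_a below -0.0335 m and angle between bolt's own z axis and vertical below 0.12 rad))) and contact force between the fingers and drift below 0.1 N and contact force between the fingers and bolt below 0.1 N and linear speed of each of drift, bolt below 0.02 m/s); the robot touches nothing.
It fails at once if the drift pin is forced: it presses on the turntable with more than 45 N (contact force between drift and stand above 45 N).
It fails at once if the bolt is forced: it presses on the turntable with more than 45 N (contact force between bolt and stand above 45 N).
It fails at once if the gripper presses on the turntable with more than 45 N (contact force between the arm and stand above 45 N).
It fails at once if the jar, coin dish, tire gauge or vent clip is moved by more than 20 mm (distance of any of jar, dish, gauge, clip from where it was at the start of the episode above 0.02 m).
It also fails if it takes over 67 s, if anything falls off the work surface, if the arm or the gripper's body presses on something with over 40 N, if the wrist force passes 120 N, or if a joint passes its speed limit or range.

### The arm

A 6-joint arm with a two-finger parallel gripper is mounted at the origin on the work surface. World frame = base frame: x ahead of the robot, y to its left, z up, the work surface at z = 0. Lengths are in mm, angles in rad, forces in N, time in s.
With the tool pointing down it reaches from about 350 to 975 mm from the base axis. Payload 7.1 kg.
Tool frame: the origin (TCP) lies on the front face of the gripper's body, between the roots of the fingers; the fingertips stand 80 mm ahead of it and the grasp point (between the pads) lies 61 mm ahead of it; z points along the fingers, y is the line along which they close (so a half turn about z gives the same grasp; the last joint's range is limited). The gripper opens to 88 mm and grips with 3 to 60 N. Pads are 20 mm wide; open, the fingers measure 115 mm over their backs; the gripper's body (75 mm by 178 mm) begins 61 mm behind the grasp point.
Start: joints at [-1.242, 0.423, 1.63, -0, 1.089, -0.019], TCP at [213.036, -587.555, 302.675] pointing down, gripper open.
Joint ranges: [-3, 3], [-0.9, 2.11], [0.09, 2.58], [-1.31, 4.45], [0.11, 2.69], [-2.54, 2.54]. Speed limits (rad/s): [2.39, 2.39, 3.01, 3.14, 3.14, 3.14].

### API

Orientations are given as a rotation vector (axis times angle).
In Python, from workcell import readout, vision, close_job gives the robot as it stands.
- The arm moves only by the tool servo_tool, never from a script. Its argument "plan" is a list that holds one entry, the list of rows, each a list of 7 numbers: the gripper command: -1 is fully open, 1 is shut, values between are in proportion, then the shift along the world's x, y, z in units of 40 mm (1.0 is 40 mm), then the turn, a rotation vector about the world's x, y, z in units of 5 degrees (1.0 is 5 degrees). A call has 1 to 5 rows; each row shifts and turns the commanded pose from where the row before left it; what a row does not reach is not made up. A row lasts 1/12 s, in which the tool goes at most 41.7 mm and 7.16 degrees, less where a joint would pass 70% of its speed; a pose out of reach is approached as far as the arm can. A call is refused whole if a number of a shift passes 1 or a number of a turn 1, either way. A call with a gripper value outside its range is refused whole. The fingers move at their own pace and stop on an object; the grip force is fixed at half the most. Time passes only in rows, so rows that do not move let the fingers close. It gives the time, the measured TCP pose, the force, the opening and the grip force at its end, in the units of the state.
- readout.get_obs(): the state, without advancing time (a new reading comes with each control period).
- vision.get_image(name): name is "side" or "top" or "wrist"; returns the picture (384x512x3 uint8, red, green, blue); there is no depth.
- vision.camera_params(name): a dict with "fx", "fy", "cx", "cy" (pixels), "rvec" (rotation vector, rad) and "tvec" (3), from world to camera coordinates, as OpenCV has them; the wrist camera has in their place "hand_eye" (4x4, takes a point from camera to tool coordinates, whose origin is the TCP and whose axes are the flange's). Camera axes: x right, y down, z forward; pixel columns grow to the right and rows downward; lengths in mm; the calibration is good to about 2 mm. A picture is of the moment at which its call begins: read the wrist's pose just before it. camera_params takes no time and is no camera call.
- close_job(): hands the job in; it is judged then, once.
The state is a dict: "t": time; "qpos": joint angles; "qvel": joint speeds; "joint_torque": joint torques, N m; "ee_pos": TCP position; "orientation": TCP orientation; "ft_force": force on the tool from outside, world axes, zero at the start; "moment": the same for the moment, N m; "width": finger opening in mm; "grasp_force": force on a finger pad.
Only numpy, scipy, OpenCV 4.12 (cv2) and the standard library are available. Lean on these libraries where they do the work, as an engineer would, in place of code of your own. Each camera call takes 0.05 s, during which the arm holds its last target. There are 200 camera calls.

## Working session

There is one attempt and no reset: what is moved stays moved. The work goes in short steps, Python scripts to look and compute and a tool call to move; the robot and the scene stay as the last step left them, time stands still between calls to the robot, and variables do not carry over. Pictures are saved under pics/ and viewed, at most 10 in all, crops included, and the job is handed in when it is done.

Besides the shell and the picture viewer there is one more tool, called after "Request:" as a command line: name --argument value ..., lists and objects as JSON in quotes. servo_tool: Moves the arm, as the interface text tells. Its arguments: {"type":"object","properties":{"plan":{"type":"array"}},"required":["plan"]}

```bash
mkdir -p pics; ls; cat > h.py <<'E'
import numpy as np, cv2
from workcell import readout, vision
def save(n,f):
    im=vision.get_image(n); cv2.imwrite('pics/'+f,im[:,:,::-1]); return im
def cam(n,obs=None):
    p=vision.camera_params(n)
    K=np.array([[p['fx'],0,p['cx']],[0,p['fy'],p['cy']],[0,0,1.]])
    if n=='wrist':
        o=obs or readout.get_obs()
        T=np.eye(4);T[:3,:3]=cv2.Rodrigues(np.array(o['orientation'],float))[0];T[:3,3]=o['ee_pos']
        C=T@np.array(p['hand_eye'])
    else:
        W=np.eye(4);W[:3,:3]=cv2.Rodrigues(np.array(p['rvec'],float))[0];W[:3,3]=np.ravel(p['tvec']);C=np.linalg.inv(W)
    return K,C
def px2w(n,u,v,z,obs=None):
    K,C=cam(n,obs); d=C[:3,:3]@np.linalg.inv(K)@np.array([u,v,1.]); o=C[:3,3]
    return o+d*(z-o[2])/d[2]
def w2px(n,P,obs=None):
    K,C=cam(n,obs); q=np.linalg.inv(C)@np.append(np.array(P,float),1); q=K@q[:3]; return q[:2]/q[2]
E
python3 - <<'E'
from h import *
a=save('top','top0.png'); b=save('side','side0.png'); 
cv2.imwrite('pics/both0.png',cv2.resize(np.hstack([a,b])[:,:,::-1],(800,300)))
o=readout.get_obs();print(o)
for n in('top','side','wrist'):
    K,C=cam(n,o);print(n,K[0,0],C.round(2))
E
```

```text
pics
{'t': 0.1, 'qpos': array([-1.24198472e+00,  4.23762928e-01,  1.63058294e+00, -4.85146931e-05,
        1.08860508e+00, -1.89929059e-02]), 'qvel': array([-0.00165772, -0.00102804, -0.00268161,  0.00154585,  0.00017177,
       -0.00115967]), 'joint_torque': array([ 5.71170604e-04, -5.45613670e+01, -2.74322838e+01,  6.45296322e-02,
        1.87847199e-02, -4.75936235e-05]), 'ee_pos': array([ 212.9176211 , -587.20943545,  301.99232895]), 'orientation': array([-3.09288683e+00, -5.43384295e-01,  3.95712256e-04]), 'ft_force': array([-0.70316534, -0.64416857,  0.12058657]), 'moment': array([ 0.00428499, -0.03746461, -0.00365748]), 'grasp_force': 0.0, 'width': 87.35384961118795}
top 461.5947565671214 [[ 0.00000e+00 -9.90000e-01  1.30000e-01  4.11510e+02]
 [-1.00000e+00 -0.00000e+00 -0.00000e+00 -8.26000e+01]
 [ 0.00000e+00 -1.30000e-01 -9.90000e-01  1.61818e+03]
 [ 0.00000e+00  0.00000e+00  0.00000e+00  1.00000e+00]]
side 475.0508829168852 [[ 1.00000e+00 -5.00000e-02  5.00000e-02  5.40110e+02]
 [-7.00000e-02 -6.30000e-01  7.80000e-01 -1.07521e+03]
 [-0.00000e+00 -7.80000e-01 -6.30000e-01  8.82030e+02]
 [ 0.00000e+00  0.00000e+00  0.00000e+00  1.00000e+00]]
wrist 307.6454418622638 [[ 3.4000e-01 -9.1000e-01 -2.3000e-01  2.7590e+02]
 [-9.4000e-01 -3.3000e-01 -8.0000e-02 -5.6454e+02]
 [ 0.0000e+00  2.4000e-01 -9.7000e-01  3.8375e+02]
 [ 0.0000e+00  0.0000e+00  0.0000e+00  1.0000e+00]]
```

View pics/top0.png

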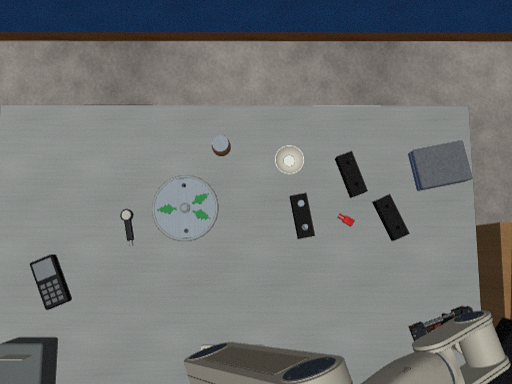

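View pics/side0.png

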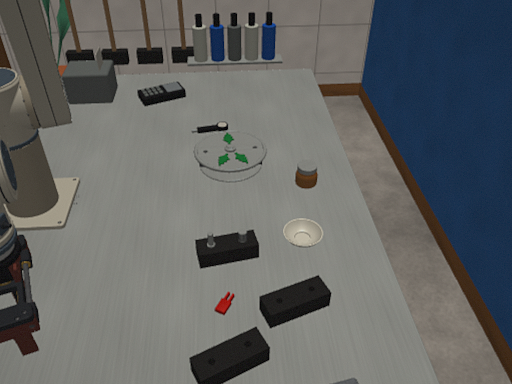

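The top view shows three black blocks at (302,216), (351,174) and (391,217). Only (302,216) shows two metal heads. The deck is at (185,208) with holes near (184,185) and (186,230). Next I'll compute base distances and enlarge.

```bash
python3 - <<'E'
from h import *
for u,v in[(302,216),(351,174),(391,217)]:
    p=px2w('top',u,v,46);print(p.round(0),np.hypot(*p[:2]).round(0))
print(px2w('top',302,203,74),px2w('top',304,230,86))
print('deck',px2w('top',185,208,53),px2w('top',184,185,53),px2w('top',186,230,53))
im=cv2.imread('pics/top0.png')
a=cv2.resize(im[165:250,145:225],None,fx=6,fy=6,interpolation=cv2.INTER_CUBIC)
b=cv2.resize(im[185:248,280:330],None,fx=6,fy=6,interpolation=cv2.INTER_CUBIC)
c=np.zeros((510,780,3),np.uint8);c[:510,:480]=a;c[:378,480:780]=b
cv2.imwrite('pics/crop0.png',c)
E
```

```text
[ 541. -236.   46.] 590.0
[ 687. -407.   46.] 798.0
[ 538. -539.   46.] 762.0
[ 582.8307455 -233.3549197   74.       ] [ 491.52004813 -237.74459022   86.        ]
deck [567.64649292 163.27210541  53.        ] [646.84134305 168.41092286  53.        ] [492.86742382 158.27268079  53.        ]
```

View pics/crop0.png

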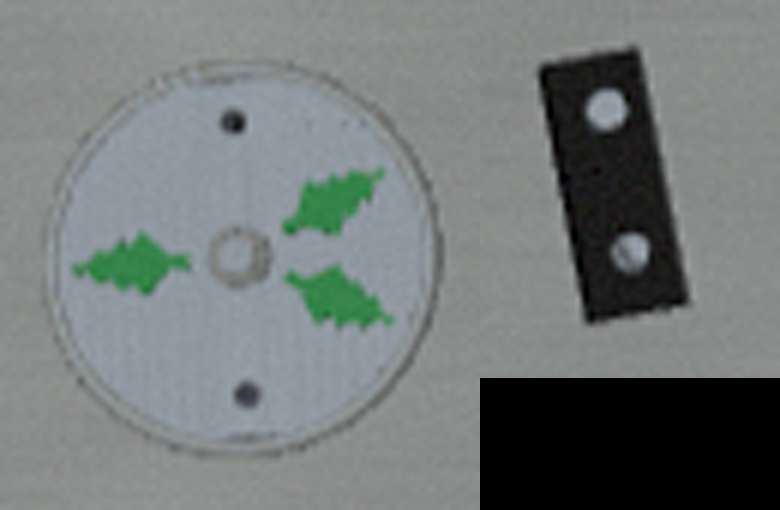

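The crop confirms the block at (302,216), 590 mm from the base, as the nearest. The wide bolt head is at (301,203) and the slimmer, brighter-edged drift at (304.8,227). The deck holes are at about (183.5,185) and (185.8,230.5). Now I'll compute targets.

```bash
python3 - <<'E'
from h import *
B=px2w('top',300.7,202.7,74);D=px2w('top',304.8,226.8,86)
print('B',B,'D',D,np.hypot(*(B-D)[:2]),np.degrees(np.arctan2(*(B-D)[1::-1])))
Cc=px2w('top',184.75,207.6,65);A=px2w('top',183.4,184.75,53);Bh=px2w('top',185.75,230.4,53)
print('cap',Cc,'holes',A,Bh,(A+Bh)/2,np.hypot(*(A-Bh)[:2]))
o=readout.get_obs();R=cv2.Rodrigues(o['orientation'])[0];print(R.round(3),np.degrees(np.arctan2(R[1,1],R[0,1])))
E
```

```text
B [ 583.84209097 -228.99170036   74.        ] D [ 502.11504677 -240.52925026   86.        ] 82.53741460878821 8.035445559344323
cap [567.80653141 162.26126726  65.        ] holes [647.70594877 170.48683734  53.        ] [491.51563722 159.08978755  53.        ] [569.610793   164.78831245  53.        ] 156.60557513875844
[[ 0.94   0.341 -0.   ]
 [ 0.341 -0.94   0.001]
 [-0.    -0.001 -1.   ]] -70.07097941674853
```

Request:
servo_tool --plan '[[[-1,0.6,0.7,0,0,0,-1],[-1,0.6,0.7,0,0,0,-1],[-1,0.6,0.7,0,0,0,0],[-1,0.6,0.7,0,0,0,0],[-1,0.6,0.7,0,0,0,0]]]'

```text
t: 0.52
ee_pos: [333.6, -446.0, 302.3]
orientation: [-3.129, -0.271, 0.001]
ft_force: [0.0, -0.7, -0.4]
width: 87.8
grasp_force: 0.0
```

Request:
servo_tool --plan '[[[-1,0.6,0.7,-0.2,0,0,0],[-1,0.6,0.7,-0.2,0,0,0],[-1,0.6,0.7,-0.2,0,0,0],[-1,0.6,0.7,-0.2,0,0,0],[-1,0.6,0.7,-0.2,0,0,0]]]'

```text
t: 0.93
ee_pos: [453.8, -305.9, 262.2]
orientation: [-3.13, -0.272, 0.0]
ft_force: [0.0, -0.0, 0.9]
width: 88.0
grasp_force: 0.0
```

Request:
servo_tool --plan '[[[-1,0.6,0.7,-0.3,0,0,0],[-1,0.3,0.7,-0.3,0,0,0],[-1,0,0,0,0,0,0],[-1,0,0,0,0,0,0]]]'

```text
t: 1.27
ee_pos: [489.1, -249.9, 237.7]
orientation: [-3.128, -0.277, 0.003]
ft_force: [-0.2, -0.6, -0.2]
width: 87.7
grasp_force: 0.0
```

```bash
python3 - <<'E'
from h import *
o=readout.get_obs();im=save('wrist','w1.png');print(o['t'],o['ee_pos'],o['orientation'],o['ft_force'])
R=cv2.Rodrigues(o['orientation'])[0];print(R.round(3),np.degrees(np.arctan2(R[1,1],R[0,1])))
print(w2px('wrist',[502,-240.5,86],o),w2px('wrist',[583.8,-229,74],o))
E
```

```text
1.2667 [ 489.11225659 -249.92974703  237.67033762] [-3.12815288 -0.2768779   0.00324865] [-0.1697289  -0.5661353  -0.24833373]
[[ 0.984  0.176 -0.002]
 [ 0.176 -0.984  0.001]
 [-0.002 -0.001 -1.   ]] -79.88375561309077
[242.18374157 185.57522097] [245.7954937   74.49707364]
```

View pics/w1.png

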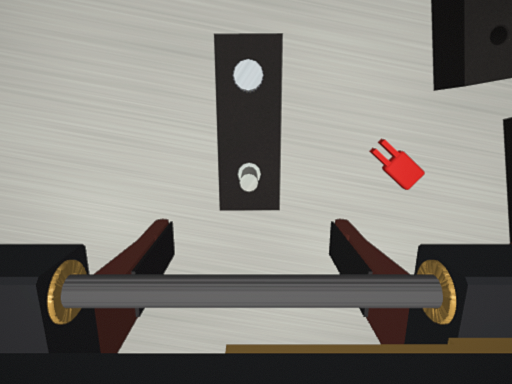

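The wrist view shows the drift's top face at about (248.5,184) and the bolt head at (248,75).

```bash
python3 - <<'E'
from h import *
o=readout.get_obs()
D=px2w('wrist',248.8,183.5,86,o);B=px2w('wrist',248.2,75,74,o)
print(D,B,np.hypot(*(D-B)[:2]),D-o['ee_pos'],px2w('wrist',249,171,56,o))
E
```

```text
[ 504.46772438 -246.67379533   86.        ] [ 583.98897235 -232.3271253    74.        ] 80.80504823676765 [  15.45170742    4.48197004 -152.34632627] [ 508.97008221 -245.86736616   56.        ]
```

Request:
servo_tool --plan '[[[-1,0.2,0.05,-0.5,0,0,0],[-1,0.19,0.05,-0.5,0,0,0],[-1,0,0,-0.5,0,0,0],[-1,0,0,-0.5,0,0,0],[-1,0,0,-0.3,0,0,0]]]'

```text
t: 1.73
ee_pos: [503.7, -248.8, 145.4]
orientation: [-3.13, -0.269, 0.001]
ft_force: [-0.3, 1.0, 0.1]
width: 87.7
grasp_force: 0.0
```

Request:
servo_tool --plan '[[[-1,0,0,-0.3,0,0,0],[-0.2,0,0,-0.05,0,0,0],[0.3,0,0,0,0,0,0],[1,0,0,0,0,0,0],[1,0,0,0,0,0,0]]]'

```text
t: 2.15
ee_pos: [505.1, -248.0, 133.7]
orientation: [3.129, 0.271, 0.002]
ft_force: [0.2, 0.3, -0.2]
width: 64.6
grasp_force: 0.0
```

Request:
servo_tool --plan '[[[1,0,0,0,0,0,0],[1,0,0,0,0,0,0],[1,0,0,0,0,0,0]]]'

```text
t: 2.4
ee_pos: [504.9, -247.6, 133.2]
orientation: [3.129, 0.272, 0.001]
ft_force: [-0.1, -0.3, 0.2]
width: 44.4
grasp_force: 0.0
```

Request:
servo_tool --plan '[[[1,0,0.04,-0.03,0,0,0],[1,0,0,0,0,0,0],[1,0,0,0,0,0,0],[1,0,0,0,0,0,0],[1,0,0,0,0,0,0]]]'

```text
t: 2.82
ee_pos: [504.5, -245.6, 131.5]
orientation: [-3.129, -0.271, 0.001]
ft_force: [0.7, 3.0, 2.0]
width: 13.4
grasp_force: 30.0
```

Request:
servo_tool --plan '[[[1,0,0,0,0,0,0],[1,0,0,0,0,0,0]]]'

```text
t: 2.98
ee_pos: [504.5, -245.6, 131.5]
orientation: [-3.129, -0.272, 0.0]
ft_force: [1.2, 3.3, 1.6]
width: 13.5
grasp_force: 30.0
```

Request:
servo_tool --plan '[[[1,0,0,0.3,0,0,0],[1,0,0,0.8,0,0,0],[1,0,0,0.8,0,0,0],[1,-0.1,0.6,0.5,0,0,0],[1,-0.15,0.9,0.1,0,0,0]]]'

```text
t: 3.4
ee_pos: [497.2, -188.4, 236.2]
orientation: [3.125, 0.267, 0.013]
ft_force: [0.9, 0.3, -0.6]
width: 13.5
grasp_force: 30.0
```

Request:
servo_tool --plan '[[[1,-0.15,0.95,0,0,0,0.2],[1,-0.15,0.95,0,0,0,-0.3],[1,-0.15,0.95,0,0,0,-0.3],[1,-0.15,0.95,0,0,0,-0.3],[1,-0.15,0.95,0,0,0,-0.3]]]'

```text
t: 3.82
ee_pos: [464.3, 5.4, 232.5]
orientation: [3.138, 0.132, 0.002]
ft_force: [1.0, -0.3, -1.7]
width: 13.4
grasp_force: 30.0
```

Request:
servo_tool --plan '[[[1,-0.15,0.95,0,0,0,-0.2],[1,-0.15,0.95,0,0,0,0],[1,-0.15,0.95,0,0,0,0],[1,-0.15,0.95,0,0,0,0],[1,0,0,0,0,0,0]]]'

```text
t: 4.23
ee_pos: [440.2, 160.9, 232.5]
orientation: [-3.138, -0.115, -0.003]
ft_force: [0.3, -0.0, 0.3]
width: 13.6
grasp_force: 30.0
```

Request:
servo_tool --plan '[[[1,0,0,0,0,0,0],[1,0,0,0,0,0,0]]]'

```text
t: 4.4
ee_pos: [440.7, 155.8, 231.9]
orientation: [3.139, 0.109, 0.001]
ft_force: [-0.6, -0.3, -0.9]
width: 13.5
grasp_force: 30.0
```

```bash
python3 - <<'E'
from h import *
o=readout.get_obs();im=save('wrist','w2.png');print(o['t'],o['ee_pos'],o['ft_force'],o['moment'],o['width'])
R=cv2.Rodrigues(o['orientation'])[0];print(R.round(3),np.degrees(np.arctan2(R[1,1],R[0,1])))
print(w2px('wrist',[491.5,159,53],o),w2px('wrist',[647.7,170,53],o))
E
```

```text
4.4 [440.67339223 155.8333139  231.91227678] [-0.58153746 -0.28552661 -0.94494254] [ 0.0290954   0.07045512 -0.0366148 ] 13.466067708044296
[[ 0.998  0.07   0.001]
 [ 0.07  -0.998 -0.   ]
 [ 0.001  0.    -1.   ]] -86.00754890492684
[251.32403476 136.13454727] [250.97431096 -87.6298296 ]
```

View pics/w2.png

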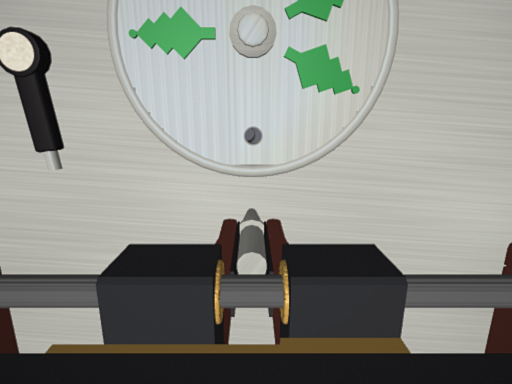

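The wrist view shows the drift held upright, with its tip at about (251.5,211). The near hole is at about (253,135), with something visible inside it, and the cap is at (253,30). I'll enlarge both.

```bash
python3 - <<'E'
from h import *
im=cv2.imread('pics/w2.png')
a=cv2.resize(im[117:152,235:271],None,fx=12,fy=12,interpolation=cv2.INTER_CUBIC)
b=cv2.resize(im[200:282,225:281],None,fx=6,fy=6,interpolation=cv2.INTER_CUBIC)
c=np.zeros((500,432+336,3),np.uint8);c[:420,:432]=a;c[:492,432:]=b
cv2.imwrite('pics/crop2.png',c)
E
```

```text
(no output)
```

View pics/crop2.png

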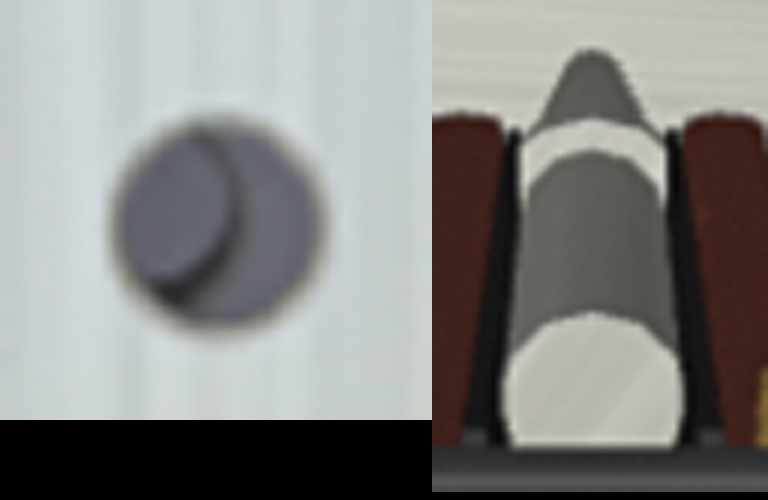

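The flange is visible through the hole. The edge convex to the right puts the flange hole's centre about 78/210 × 14 ≈ 5.2 mm to image left, which is world +y. That fits the stated 5–6 mm. I'll compute tip and hole positions in the same camera.

```bash
python3 - <<'E'
from h import *
o=readout.get_obs();z=o['ee_pos'][2]
H=px2w('wrist',252.7,135.4,53,o);C=px2w('wrist',252.8,28.5,65,o)
print('hole',H,'cap',C,np.hypot(*(H-C)[:2]),np.degrees(np.arctan2(*(C-H)[1::-1])))
T=px2w('wrist',251.05,207.9,z-125.5,o);P=px2w('wrist',251.2,265,z-45.5,o);print('tip far edge',T,'top ctr',P,o['ee_pos'],z)
E
```

```text
hole [492.28416374 157.23890241  53.        ] cap [570.05207755 162.55694729  65.        ] 77.94953508626232 3.911997645294948
tip far edge [445.28454162 155.53107076 106.30559354] top ctr [442.387676   155.36444657 186.30559354] [440.80237847 155.24929417 231.80559354] 231.805593535206
```

Request:
servo_tool --plan '[[[1,0.5,0.05,0,0,0,0],[1,0.5,0.05,-0.3,0,0,0],[1,0.26,0.01,-0.6,0,0,0],[1,0,0,-0.3,0,0,0],[1,0,0,0,0,0,0]]]'

```text
t: 4.87
ee_pos: [490.6, 158.2, 181.2]
orientation: [3.139, 0.103, -0.007]
ft_force: [-0.7, -1.2, -0.2]
width: 13.4
grasp_force: 30.0
```

Request:
servo_tool --plan '[[[1,0,0,0,0,0,0],[1,0,0,0,0,0,0]]]'

```text
t: 5.03
ee_pos: [491.3, 159.5, 184.1]
orientation: [3.14, 0.105, 0.0]
ft_force: [0.1, 0.5, -0.5]
width: 13.6
grasp_force: 30.0
```

Request:
servo_tool --plan '[[[1,0,0,-0.1,0,0,0],[1,0,0,-0.1,0,0,0],[1,0,0,-0.05,0,0,0],[1,0,0,0,0,0,0],[1,0,0,0,0,0,0]]]'

```text
t: 5.45
ee_pos: [490.9, 160.5, 173.5]
orientation: [3.14, 0.108, -0.0]
ft_force: [0.4, 0.3, -0.7]
width: 13.4
grasp_force: 30.0
```

Request:
servo_tool --plan '[[[1,0,0,-0.05,0,0,0],[1,0,0,-0.05,0,0,0],[1,0,0,0,0,0,0]]]'

```text
t: 5.7
ee_pos: [490.8, 160.5, 169.1]
orientation: [3.14, 0.108, -0.001]
ft_force: [-0.2, 0.4, -1.1]
width: 13.6
grasp_force: 30.0
```

Request:
servo_tool --plan '[[[1,0,0,-0.04,0,0,0],[1,0,0,-0.04,0,0,0],[1,0,0,0,0,0,0]]]'

```text
t: 5.95
ee_pos: [491.1, 160.5, 166.1]
orientation: [-3.14, -0.108, -0.0]
ft_force: [0.2, 0.7, -0.0]
width: 13.3
grasp_force: 30.0
```

Request:
servo_tool --plan '[[[1,0,0.01,-0.05,0,0,0],[1,0,0.01,-0.05,0,0,0],[1,0,0,0,0,0,0]]]'

```text
t: 6.2
ee_pos: [491.0, 161.2, 162.1]
orientation: [3.14, 0.108, 0.0]
ft_force: [-0.2, -1.1, 0.7]
width: 13.6
grasp_force: 30.0
```

Request:
servo_tool --plan '[[[1,0,0.01,-0.05,0,0,0],[1,0,0.01,-0.05,0,0,0],[1,0,0,0,0,0,0]]]'

```text
t: 6.45
ee_pos: [490.9, 161.9, 157.8]
orientation: [3.139, 0.108, -0.001]
ft_force: [0.7, -2.4, -1.3]
width: 13.9
grasp_force: 30.0
```

Request:
servo_tool --plan '[[[1,0,0.01,-0.04,0,0,0],[1,0,0,-0.04,0,0,0],[1,0,0,0,0,0,0]]]'

```text
t: 6.7
ee_pos: [490.8, 162.3, 154.6]
orientation: [3.14, 0.108, -0.001]
ft_force: [0.8, -3.3, -1.2]
width: 13.4
grasp_force: 30.0
```

Request:
servo_tool --plan '[[[1,0,0.005,-0.05,0,0,0],[1,0,0.005,-0.05,0,0,0],[1,0,0,0,0,0,0]]]'

```text
t: 6.95
ee_pos: [490.9, 162.8, 150.6]
orientation: [3.14, 0.108, -0.001]
ft_force: [-0.2, -2.6, -2.4]
width: 13.5
grasp_force: 30.0
```

Request:
servo_tool --plan '[[[1,0,0,-0.04,0,0,0],[1,0,0,-0.04,0,0,0],[1,0,0,0,0,0,0]]]'

```text
t: 7.2
ee_pos: [490.9, 162.9, 147.6]
orientation: [-3.14, -0.107, 0.0]
ft_force: [-0.7, -1.3, 0.6]
width: 13.8
grasp_force: 30.0
```

Request:
servo_tool --plan '[[[1,0,0,-0.05,0,0,0],[1,0,0,-0.05,0,0,0],[1,0,0,0,0,0,0]]]'

```text
t: 7.45
ee_pos: [491.0, 163.0, 143.6]
orientation: [-3.139, -0.107, 0.0]
ft_force: [-0.8, -0.1, -0.4]
width: 13.4
grasp_force: 30.0
```

Request:
servo_tool --plan '[[[1,0,0,-0.05,0,0,0],[1,0,0,-0.05,0,0,0],[1,0,0,0,0,0,0]]]'

```text
t: 7.7
ee_pos: [491.0, 163.0, 139.6]
orientation: [-3.139, -0.107, -0.0]
ft_force: [-0.8, 1.2, 1.2]
width: 13.1
grasp_force: 30.0
```

Request:
servo_tool --plan '[[[1,0,0,-0.03,0,0,0],[1,0,0,0,0,0,0]]]'

```text
t: 7.87
ee_pos: [491.0, 163.0, 138.5]
orientation: [-3.139, -0.108, -0.0]
ft_force: [-1.2, 2.0, 1.3]
width: 13.1
grasp_force: 30.0
```

Request:
servo_tool --plan '[[[1,0,0.015,-0.02,0,0,0],[1,0,0.01,0,0,0,0],[1,0,0,0,0,0,0]]]'

```text
t: 8.12
ee_pos: [491.0, 163.6, 138.4]
orientation: [3.139, 0.108, -0.0]
ft_force: [-2.9, -2.8, 10.1]
width: 13.5
grasp_force: 30.0
```

Request:
servo_tool --plan '[[[1,0,0.015,-0.02,0,0,0],[1,0,0,0,0,0,0]]]'

```text
t: 8.28
ee_pos: [491.1, 164.1, 138.3]
orientation: [3.139, 0.108, 0.0]
ft_force: [-5.7, -3.2, 19.0]
width: 13.5
grasp_force: 30.0
```

Request:
servo_tool --plan '[[[1,0,0,0.03,0,0,0],[0.6,0,0,0,0,0,0],[0.4,0,0,0,0,0,0],[0.2,0,0,0,0,0,0],[0.2,0,0,0,0,0,0]]]'

```text
t: 8.7
ee_pos: [491.2, 164.5, 138.1]
orientation: [3.14, 0.108, 0.0]
ft_force: [-0.0, -0.8, -0.3]
width: 33.1
grasp_force: 0.0
```

Request:
servo_tool --plan '[[[0.2,0,0,0,0,0,0],[0.2,0,0,0,0,0,0],[0.2,0,0,0.2,0,0,0],[0.2,0,0,0.8,0,0,0],[0.2,0,0,0.8,0,0,0]]]'

```text
t: 9.12
ee_pos: [490.0, 164.1, 210.3]
orientation: [3.139, 0.108, -0.006]
ft_force: [1.1, 0.7, 0.3]
width: 35.4
grasp_force: 0.0
```

Request:
servo_tool --plan '[[[0.2,-0.7,0,0.5,0,0,0],[0.2,-0.6,0,0,0,0,0],[0.2,0,0,0,0,0,0],[0.2,0,0,0,0,0,0],[0.2,0,0,0,0,0,0]]]'

```text
t: 9.53
ee_pos: [439.7, 164.6, 230.7]
orientation: [-3.139, -0.108, -0.002]
ft_force: [-0.1, -0.3, -0.8]
width: 35.4
grasp_force: 0.0
```

```bash
python3 - <<'E'
from h import *
o=readout.get_obs();im=save('wrist','w3.png');print(o['t'],o['ee_pos'],o['ft_force'])
for P in([492.1,163.5,93],[492,163.5,57],[570,162.6,65]):print(w2px('wrist',P,o))
E
```

```text
9.5333 [439.68386194 164.62618829 230.72178968] [-0.06937352 -0.29044662 -0.79835746]
[257.75206224 138.0503167 ]
[256.7876548  135.20672919]
[265.91114102  27.73418842]
```

View pics/w3.png

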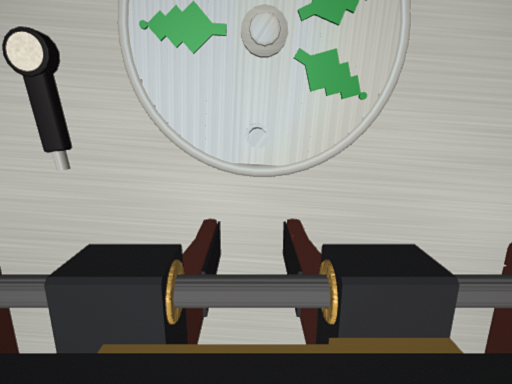

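The drift stands upright in the near hole at about (257,137), and the deck has turned slightly. Now I'll go back for the bolt.

Request:
servo_tool --plan '[[[-0.2,0.33,-0.9,0,0,0,0.3],[-0.2,0.33,-0.9,0,0,0,0.3],[-0.2,0.33,-0.9,0,0,0,0.3],[-0.2,0.33,-0.9,0,0,0,0.3],[-0.2,0.33,-0.9,0,0,0,0]]]'

```text
t: 10.0
ee_pos: [506.2, -17.6, 229.8]
orientation: [-3.13, -0.274, 0.0]
ft_force: [0.8, 1.3, -0.4]
width: 52.6
grasp_force: 0.0
```

Request:
servo_tool --plan '[[[-0.2,0.33,-0.9,0,0,0,0],[-0.2,0.33,-0.9,0,0,0,0],[-0.2,0.33,-0.9,0,0,0,0],[-0.2,0.33,-0.9,0,0,0,0],[-0.2,0.33,-0.9,0,0,0,0]]]'

```text
t: 10.42
ee_pos: [571.9, -198.2, 229.5]
orientation: [-3.13, -0.271, 0.001]
ft_force: [0.2, 0.6, -0.3]
width: 52.9
grasp_force: 0.0
```

Request:
servo_tool --plan '[[[-0.2,0.3,-0.9,-0.3,0,0,0],[-0.2,0,0,-0.5,0,0,0],[-0.2,0,0,-0.3,0,0,0],[-0.2,0,0,0,0,0,0],[-0.2,0,0,0,0,0,0]]]'

```text
t: 10.83
ee_pos: [582.3, -230.8, 184.9]
orientation: [-3.128, -0.272, 0.005]
ft_force: [0.4, -0.4, 0.7]
width: 52.5
grasp_force: 0.0
```

Request:
servo_tool --plan '[[[-0.2,0.03,-0.03,-0.5,0,0,0],[-0.2,0,0,-0.5,0,0,0],[-0.2,0,0,-0.3,0,0,0],[-0.2,0,0,-0.08,0,0,0],[-0.2,0,0,0,0,0,0]]]'

```text
t: 11.25
ee_pos: [584.1, -231.9, 130.8]
orientation: [-3.129, -0.273, 0.002]
ft_force: [-1.0, -0.7, 1.4]
width: 52.7
grasp_force: 0.0
```

Request:
servo_tool --plan '[[[1,0,0,0,0,0,0],[1,0,0,0,0,0,0],[1,0,0,0,0,0,0],[1,0,0,0,0,0,0],[1,0,0,0,0,0,0]]]'

```text
t: 11.67
ee_pos: [584.4, -232.5, 131.8]
orientation: [-3.129, -0.271, -0.001]
ft_force: [-2.8, 13.9, 12.8]
width: 22.5
grasp_force: 7.5
```

Request:
servo_tool --plan '[[[1,0,0,0,0,0,0],[1,0,0,0,0,0,0]]]'

```text
t: 11.83
ee_pos: [584.3, -231.9, 131.8]
orientation: [-3.128, -0.271, -0.0]
ft_force: [-1.3, 6.1, 5.9]
width: 21.3
grasp_force: 30.0
```

Request:
servo_tool --plan '[[[1,0,0,0.3,0,0,0],[1,0,0,0.8,0,0,0],[1,0,0,0.8,0,0,0],[1,0.03,0.6,0.5,0,0,0],[1,0.03,0.9,0.1,0,0,-0.3]]]'

```text
t: 12.25
ee_pos: [588.8, -175.3, 236.3]
orientation: [3.129, 0.225, 0.012]
ft_force: [2.1, -0.1, -0.9]
width: 21.7
grasp_force: 30.0
```

Request:
servo_tool --plan '[[[1,0.03,0.95,0,0,0,-0.3],[1,0.03,0.95,0,0,0,-0.3],[1,0.03,0.95,0,0,0,-0.3],[1,0.03,0.95,0,0,0,0],[1,0.03,0.95,0,0,0,0]]]'

```text
t: 12.67
ee_pos: [592.5, 18.7, 232.1]
orientation: [3.139, 0.107, 0.002]
ft_force: [-0.2, 0.5, -1.1]
width: 21.5
grasp_force: 30.0
```

Request:
servo_tool --plan '[[[1,0.03,0.95,0,0,0,0],[1,0.03,0.95,0,0,0,0],[1,0.03,0.95,0,0,0,0],[1,0,0.8,0,0,0,0],[1,0,0,0,0,0,0]]]'

```text
t: 13.08
ee_pos: [596.4, 168.3, 232.1]
orientation: [-3.138, -0.114, -0.003]
ft_force: [0.7, -0.4, 0.1]
width: 21.6
grasp_force: 30.0
```

Request:
servo_tool --plan '[[[1,0,0,0,0,0,0],[1,0,0,0,0,0,0],[1,0,0,0,0,0,0]]]'

```text
t: 13.33
ee_pos: [596.2, 162.0, 231.3]
orientation: [3.139, 0.106, -0.0]
ft_force: [-0.3, -0.4, -0.7]
width: 21.2
grasp_force: 30.0
```

```bash
python3 - <<'E'
from h import *
o=readout.get_obs();im=save('wrist','w4.png');print(o['t'],o['ee_pos'],o['ft_force'],o['moment'],o['width'])
R=cv2.Rodrigues(o['orientation'])[0];print(np.degrees(np.arctan2(R[1,1],R[0,1])))
u=w2px('wrist',[648.1,161.6,53],o);print(u,im.shape)
im=im[:,:,::-1]; x,y=np.round(u).astype(int)
a=cv2.resize(im[y-18:y+18,x-18:x+18],None,fx=11,fy=11,interpolation=cv2.INTER_CUBIC)
b=cv2.resize(im[200:300,215:295],None,fx=5,fy=5,interpolation=cv2.INTER_CUBIC)
c=np.zeros((500,800,3),np.uint8);c[:396,:396]=a;c[:,400:]=b
print(x-18,y-18);cv2.imwrite('pics/crop4.png',c)
E
```

```text
13.3333 [596.23229287 162.00586045 231.30564249] [-0.32940192 -0.35013151 -0.69235981] [0.01704066 0.03678703 0.01980462] 21.237483610544746
-86.13380159138332
[255.57135654 135.06848789] (384, 512, 3)
238 117
```

View pics/crop4.png

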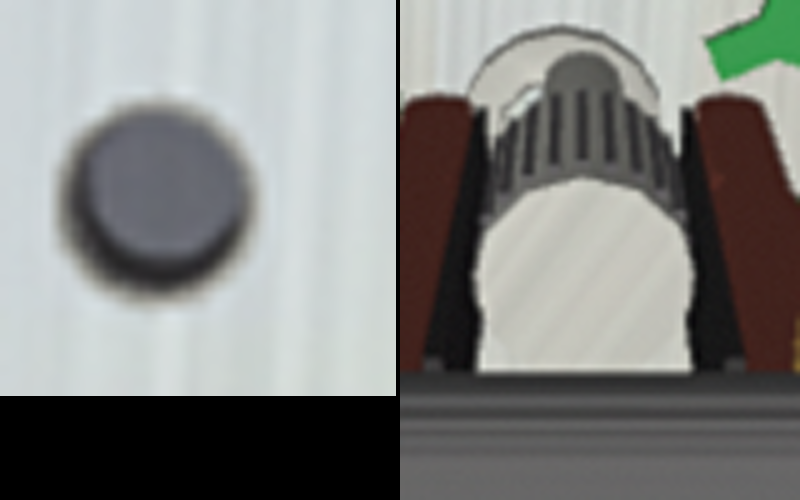

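The far hole's centre is at about (251.9,135.0). The flange floor circle inside it is nearly concentric, about 0.7 mm to the right, so the holes are aligned. The bolt is held upright with its tip at u ≈ 251.2.

```bash
python3 - <<'E'
from h import *
o=readout.get_obs();z=o['ee_pos'][2]
H=px2w('wrist',251.9,135.0,53,o);T=px2w('wrist',251.2,209.6,z-121.8,o)
print(H,T,o['ee_pos'],'move',H-T+[3.5,0,0])
E
```

```text
[648.01337356 164.41158627  53.        ] [600.61654967 161.96172298 109.46138284] [596.29475733 161.78890555 231.26138284] move [ 50.89682389   2.44986329 -56.46138284]
```

Request:
servo_tool --plan '[[[1,0.5,0.03,0,0,0,0],[1,0.5,0.02,-0.3,0,0,0],[1,0.27,0,-0.6,0,0,0],[1,0,0,-0.3,0,0,0],[1,0,0,0,0,0,0]]]'

```text
t: 13.8
ee_pos: [645.3, 163.4, 179.7]
orientation: [3.139, 0.105, -0.01]
ft_force: [-0.1, 0.1, -1.7]
width: 21.0
grasp_force: 30.0
```

Request:
servo_tool --plan '[[[1,0,0,0,0,0,0],[1,0,0,0,0,0,0],[1,0,0,0,0,0,0]]]'

```text
t: 14.05
ee_pos: [647.1, 165.1, 184.3]
orientation: [-3.14, -0.107, -0.002]
ft_force: [-1.1, 0.1, -0.6]
width: 21.7
grasp_force: 30.0
```

Request:
servo_tool --plan '[[[1,0,-0.03,0,0,0,0],[1,0,0,-0.1,0,0,0],[1,0,0,-0.1,0,0,0],[1,0,0,0,0,0,0],[1,0,0,0,0,0,0]]]'

```text
t: 14.47
ee_pos: [646.7, 164.1, 174.7]
orientation: [3.14, 0.108, -0.001]
ft_force: [-0.6, 0.7, -0.4]
width: 21.5
grasp_force: 30.0
```

Request:
servo_tool --plan '[[[1,0,0,-0.05,0,0,0],[1,0,0,-0.05,0,0,0],[1,0,0,0,0,0,0]]]'

```text
t: 14.72
ee_pos: [646.8, 164.0, 170.6]
orientation: [3.14, 0.108, -0.001]
ft_force: [1.0, 0.4, -0.8]
width: 21.1
grasp_force: 30.0
```

Request:
servo_tool --plan '[[[1,0,0,-0.05,0,0,0],[1,0,0,-0.05,0,0,0],[1,0,0,0,0,0,0]]]'

```text
t: 14.97
ee_pos: [646.8, 164.0, 166.6]
orientation: [3.14, 0.108, -0.001]
ft_force: [0.9, -0.6, -1.3]
width: 21.0
grasp_force: 30.0
```

Request:
servo_tool --plan '[[[1,0,0,-0.05,0,0,0],[1,0,0,-0.05,0,0,0],[1,0,0,0,0,0,0]]]'

```text
t: 15.22
ee_pos: [646.8, 164.0, 162.6]
orientation: [3.14, 0.108, -0.001]
ft_force: [-0.1, 0.2, -0.5]
width: 21.1
grasp_force: 30.0
```

Tip at about 41 mm, so it is already into the flange (top at 44 mm) with no contact force. I'll continue to home (TCP z ≈ 138.8).

Request:
servo_tool --plan '[[[1,0,0,-0.1,0,0,0],[1,0,0,-0.1,0,0,0],[1,0,0,0,0,0,0]]]'

```text
t: 15.47
ee_pos: [646.6, 163.9, 154.1]
orientation: [3.139, 0.108, -0.002]
ft_force: [0.9, 0.1, -0.8]
width: 21.2
grasp_force: 30.0
```

Request:
servo_tool --plan '[[[1,0,0,-0.1,0,0,0],[1,0,0,-0.1,0,0,0],[1,0,0,0,0,0,0]]]'

```text
t: 15.72
ee_pos: [646.6, 163.9, 146.1]
orientation: [3.139, 0.108, -0.002]
ft_force: [-0.0, 0.4, -2.4]
width: 21.7
grasp_force: 30.0
```

Request:
servo_tool --plan '[[[1,0,0,-0.06,0,0,0],[1,0,0,-0.06,0,0,0],[1,0,0,0,0,0,0]]]'

```text
t: 15.97
ee_pos: [646.8, 164.0, 141.8]
orientation: [3.14, 0.108, -0.001]
ft_force: [0.2, 0.1, -1.1]
width: 21.4
grasp_force: 30.0
```

Request:
servo_tool --plan '[[[1,0,0,-0.04,0,0,0],[1,0,0,-0.03,0,0,0],[1,0,0,0,0,0,0]]]'

```text
t: 16.22
ee_pos: [646.9, 164.0, 139.3]
orientation: [3.14, 0.108, -0.0]
ft_force: [0.9, -1.0, -0.5]
width: 21.5
grasp_force: 30.0
```

Request:
servo_tool --plan '[[[1,0,0,-0.02,0,0,0],[1,0,0,0,0,0,0],[1,0,0,0,0,0,0]]]'

```text
t: 16.47
ee_pos: [647.1, 164.1, 138.9]
orientation: [-3.14, -0.108, -0.0]
ft_force: [0.4, -0.4, 0.9]
width: 21.1
grasp_force: 30.0
```

Request:
servo_tool --plan '[[[1,0,0,-0.02,0,0,0],[1,0,0,0,0,0,0]]]'

```text
t: 16.63
ee_pos: [647.2, 164.1, 138.8]
orientation: [-3.14, -0.108, -0.0]
ft_force: [-3.2, -0.2, 6.9]
width: 21.4
grasp_force: 30.0
```

Request:
servo_tool --plan '[[[1,0,0,-0.02,0,0,0],[1,0,0,0,0,0,0]]]'

```text
t: 16.8
ee_pos: [647.2, 164.1, 138.8]
orientation: [-3.14, -0.108, -0.001]
ft_force: [-4.3, -1.2, 11.8]
width: 21.6
grasp_force: 30.0
```

Seated at 138.8, exactly as computed. Release and retreat.

Request:
servo_tool --plan '[[[1,0,0,0.03,0,0,0],[0.4,0,0,0,0,0,0],[0.2,0,0,0,0,0,0],[0,0,0,0,0,0,0],[0,0,0,0,0,0,0]]]'

```text
t: 17.22
ee_pos: [647.0, 164.0, 138.0]
orientation: [3.14, 0.108, -0.0]
ft_force: [-0.6, -0.0, 0.1]
width: 41.9
grasp_force: 0.0
```

Request:
servo_tool --plan '[[[0,0,0,0,0,0,0],[0,0,0,0.2,0,0,0],[0,0,0,0.8,0,0,0],[0,0,0,0.8,0,0,0],[0,0,0,0.8,0,0,0]]]'

```text
t: 17.63
ee_pos: [646.7, 164.0, 243.5]
orientation: [3.14, 0.108, -0.002]
ft_force: [-0.1, -0.4, -0.3]
width: 43.9
grasp_force: 0.0
```

Request:
servo_tool --plan '[[[0,0,-0.9,0.3,0,0,0],[0,0,-0.9,0,0,0,0],[0,0,-0.9,0,0,0,0],[0,0,-0.9,0,0,0,0],[0,0,-0.9,0,0,0,0]]]'

```text
t: 18.05
ee_pos: [646.9, -17.4, 255.2]
orientation: [3.14, 0.108, 0.001]
ft_force: [0.6, 0.8, -0.0]
width: 43.8
grasp_force: 0.0
```

Request:
servo_tool --plan '[[[0,0,0,0,0,0,0],[0,0,0,0,0,0,0],[0,0,0,0,0,0,0]]]'

```text
t: 18.3
ee_pos: [647.1, -15.7, 254.6]
orientation: [-3.139, -0.106, -0.0]
ft_force: [-0.3, 0.1, 0.2]
width: 43.6
grasp_force: 0.0
```

```bash
python3 - <<'E'
from h import *
s=save('side','s5.png')[:,:,::-1];t=save('top','t5.png')[:,:,::-1]
a=cv2.resize(s[105:205,180:280],(400,400),interpolation=cv2.INTER_CUBIC);b=cv2.resize(t[160:260,135:235],(400,400),interpolation=cv2.INTER_CUBIC)
cv2.imwrite('pics/c5.png',np.hstack([a,b]))
for P in([492,163.5,93],[648,164.4,81]):print(w2px('side',P),w2px('top',P))
E
```

```text
[204.37701276 138.9077274 ] [182.55621893 229.62864361]
[255.10026383 140.0506417 ] [183.89251741 183.42360163]
```

View pics/c5.png

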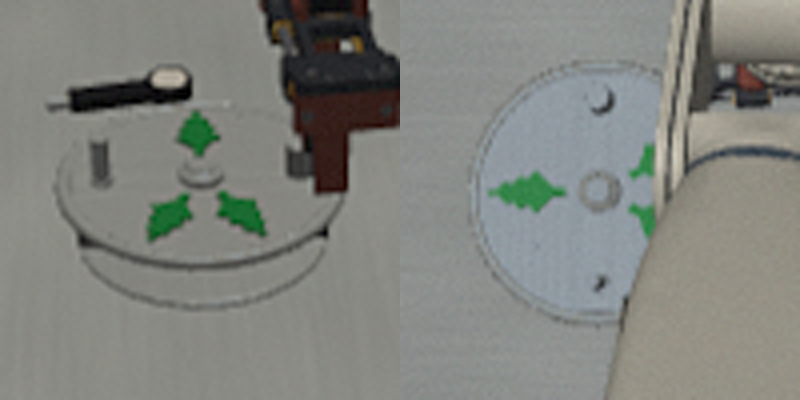

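Both parts stand upright in the deck: the drift at side-crop (98,160) with its collar on the deck, and the bolt at (300,160) with its head down. The gripper is well clear, so I'll hand in.

```bash
python3 -c "
from workcell import close_job
print(close_job())"
```

```text
the job is handed in; nothing more can be done
None
```

The drift pin is seated in the near deck hole and the thumb bolt is fully home in the far one, both released and upright. The job was handed in at about 18 s with no verdict shown, and the arm never went near the jar, dish, gauge or clip.

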